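Nip a long sleeve in the press jig with the inner knob, leaving the outer ring alone

ROBOT

A 7-joint arm with a two-finger parallel gripper is mounted at the origin on the work surface; the furniture and walls round the work are solid. World frame = base frame: x ahead of the robot, y to its left, z up, the work surface at z = 0. Lengths are in m, angles in rad, forces in N, time in s.
With the tool pointing down it reaches from about 0.35 to 0.9 m from the base axis. Payload 19.9 kg.
Tool frame: the origin (TCP) lies at the very end of the fingers, on their centre line; the grasp point (between the pads) lies 19 mm behind it; z points along the fingers, y is the line along which they close (so a half turn about z gives the same grasp; the last joint's range is limited). The gripper opens to 85 mm and grips with 20 to 120 N. Pads are 22 mm wide; open, the fingers measure 114 mm over their backs; the gripper's body (76 mm by 85 mm) begins 54 mm behind the grasp point. The pads swing forward as they close: fully open they stand 13 mm farther back than shut.
Start: joints at [1.081, 0.417, -0.01, 1.614, 0.005, 1.111, -0.053], TCP at [0.271, -0.563, 0.231] pointing down, gripper open.
Joint ranges: [-2.81, 2.81], [-0.39, 2.02], [-1.27, 1.25], [0.06, 2.57], [-1.19, 4.33], [0.19, 2], [-2.82, 2.82]. Speed limits (rad/s): [1.89, 1.89, 2.39, 2.39, 3.01, 3.01, 3.01].

INTERFACE

Orientations are given as a 3x3 rotation matrix whose columns are the frame's x, y, z axes.
In Python, from workcell import movep, move_linear, movej, gripper_open, close_gripper, pause, inverse_kinematics, snapshot, MotionError, close_job, read_time, read_qpos, read_joint_velocities, read_effort, read_position, read_tcp_rot, read_wrist_force, read_torque, read_grip_width, read_finger_force gives the robot as it stands. Calls block until the motion is done:
- movep(position, orientation): joint-space move of the TCP to a pose.
- move_linear(position, rotation=None, feed=0.15, stop_force=None): straight line of the TCP; rotation=None keeps the orientation; feed is the mean speed in m/s. With stop_force (N) it stops when the force on the tool has changed by that much, and returns True; else False.
- movej(angles): joint-space move.
- gripper_open() and close_gripper(): open the fingers fully, or close them until they stop; the grip force is fixed at half the most.
- pause(seconds).
- inverse_kinematics(position, orientation): joint angles nearest the present ones, or None.
- snapshot(name): name is "scene" or "top"; returns a dict with "frame" (384x512x3 uint8, red, green, blue), "camera_matrix" (3x3 intrinsics, pixels), "world_to_cam" (4x4, takes a point from world to camera coordinates). Camera axes: x right, y up, looking along -z (the intrinsics and any distortion apply to the point x, -y, -z); pixel columns grow to the right and rows downward; lengths in m; the calibration is good to about 2 mm. A picture is of the moment at which its call begins. There is no depth.
A pose or a line that the arm cannot do raises MotionError and nothing moves.
- close_job(): hands the job in; it is judged then, once.
Readings, each from a call of its own:
- read_time(): time.
- read_qpos(): joint angles.
- read_joint_velocities(): joint speeds.
- read_effort(): joint torques, N m.
- read_position(): TCP position.
- read_tcp_rot(): TCP orientation.
- read_wrist_force(): force on the tool from outside, world axes, zero at the start.
- read_torque(): the same for the moment, N m.
- read_grip_width(): finger opening in m.
- read_finger_force(): force on a finger pad.
Only numpy, scipy, OpenCV 4.12 (cv2) and the standard library are available. Lean on these libraries where they do the work, as an engineer would, in place of code of your own. Each camera call takes 0.05 s, during which the arm holds its last target. There are 200 camera calls.

TASK

Lay the long turned sleeve in the two cradles of the press jig, between the presser nose and the end stop, and let go of it. Then turn the inner knob clockwise until the nose has pushed the sleeve up against the end stop and nips it there lightly but firmly, about 8 N and never over 18 N, and let go of the knob. The outer ring under it has been set already: do not turn it.

Things in the scene. Friction and masses are not known exactly. Their poses are not given: they have to be found in the camera images.
- jig: Press jig fixed to the bench: dark base plate 245 x 100 x 10 mm; at one end a grey gear housing with two concentric knobs on top (x = -154 to -70 mm, y = +-42 mm, top at z = 58 mm), two aluminium cradles in the middle, an end stop at the other end. Origin on the bench under the middle of the nest; x runs along the nest from the knobs towards the end stop, z up.
- nest (a point): Middle of the nest, jig x = 0, 39.5 mm above the bench: on the axis of a sleeve lying in the cradles. Cradles span jig x = -43 to -21 and 21 to 39 mm; the gap between is open down to the base plate (z = 10 mm) for fingers. Seats at z = 32 mm; cheeks 19 mm apart up to z = 41, flared above to z = 48 mm. A sleeve centred at jig x = -4 mm clears nose and stop.
- stop_zone (a point): Point of the jig at x = 44 mm, 39.5 mm above the bench, in the middle of the end stop's setting range. The stop is a dark post (8 to 26 mm behind its face, top at z = 51 mm) with a 14 mm steel pad facing the nose. Its face stands anywhere within 4 mm of this point along the jig's x axis and is not measured: where the sleeve meets it must be felt or seen.
- long_sleeve: The workpiece: the one long plain light-grey turned sleeve, 72 mm long, 15 mm across, about 50 g, lying on the bench; it does not roll. Origin in the middle of its underside; x along its length. In the cradles its origin is 32 mm above the bench. The other sleeves about are only 40 mm long.
- presser: The jig's presser: steel rod of 12 mm diameter from the housing, 39.5 mm above the bench along the jig's x axis, with a black sprung nose of 14 mm diameter. Origin at the middle of the nose's face (nose not pressed in), at jig x = -52 mm when the inner knob is at 0. Driven by the inner knob, 22 mm a radian; holds where it is left. The nose gives 1 mm for every 4 N, 6 mm at most.
- inner_knob (a joint): Angle of the inner knob (rad); grows clockwise seen from above, which moves the nose towards the end stop, 22 mm a radian. Starts at 0 to 0.2; end of travel 1.62. Friction 0.30 N m, plus 0.022 N m for every newton with which the nose presses. The sleeve meets the stop somewhere between 0.9 and 1.3; from there every 0.05 rad or so adds 4 N.
- knob_grip (a point): On the axis of both knobs, 92 mm above the bench: the height to grip the inner knob. The inner knob is a black bar 34 mm long, 13 mm wide, 22 mm tall, 78 to 100 mm above the bench, on a neck of 18 mm diameter. At joint value 0 the bar lies along the jig's x axis; at value q it is turned q clockwise from that.
- ring_mark (a point): White mark on the outer ring, 30 mm from the knob axis, at the rim of its top face. The ring is a black knurled disc of 64 mm diameter right under the inner knob; its top is 74.5 mm above the bench, 3.5 mm under the bar. It turns very easily (0.03 N m): fingers that press or rub on it shift it.
Mind the look-alikes: they are no part of the job. What is meant by the long_sleeve is not brown, green or yellow, and is the smaller of those in its own colour.

How it is judged:
On the way:
1. the long sleeve lies in both cradles, let go, not yet nipped (x of long_sleeve in the frame of jig between -0.02 and 0.02 m and y of long_sleeve in the frame of jig between -0.004 and 0.004 m and z of long_sleeve in the frame of jig between 0.0295 and 0.0355 m and angle between the x axis of long_sleeve and the x axis of jig, either way round below 0.12 rad and contact force between the fingers and long_sleeve below 0.1 N and contact force between long_sleeve and presser below 2 N), for 0.2 s.
At the end, for the whole second after the job is handed in: The sleeve lies level in both cradles (within 4 mm of the nest's axis, 20 mm along it), nipped between the presser nose and the end stop with 4 to 13 N, at rest; the mark on the outer ring is within 3 mm of where it was (x of long_sleeve in the frame of jig between -0.02 and 0.02 m and y of long_sleeve in the frame of jig between -0.004 and 0.004 m and z of long_sleeve in the frame of jig between 0.0295 and 0.0355 m and angle between the x axis of long_sleeve and the x axis of jig, either way round below 0.12 rad and contact force between long_sleeve and presser between 4 and 13 N and linear speed of long_sleeve below 0.01 m/s and distance of ring_mark from where it was at the start of the episode below 0.003 m); the robot touches nothing.
It fails at once if the nose presses the sleeve with more than 18 N (contact force between long_sleeve and presser above 18 N).
It fails at once if the outer ring is turned (its mark moves more than 4 mm) (distance of ring_mark from where it was at the start of the episode above 0.004 m).
It also fails if it takes over 72 s, if anything falls off the work surface, if the arm or the gripper's body presses on something with over 40 N, if the wrist force passes 120 N, or if a joint passes its speed limit or range.

## Working session

There is one attempt and no reset: what is moved stays moved. The work goes in short steps, each a Python script; the robot and the scene stay as the last script left them, time stands still between calls to the robot, and variables do not carry over. Pictures are saved under pics/ and viewed, at most 10 in all, crops included, and the job is handed in when it is done.

```bash
mkdir -p pics; ls
python3 - <<'E'
from workcell import *
import cv2,numpy as np
for n in("scene","top"):
    s=snapshot(n); cv2.imwrite(f"pics/{n}0.png",s["frame"][:,:,::-1]); np.savez(f"{n}0.npz",**s)
    print(n,s["camera_matrix"].tolist(),np.round(s["world_to_cam"],4).tolist(),[k for k in s])
print(read_time(),read_position(),read_tcp_rot())
E
```

```text
pics
scene [[408.2896180955145, 0.0, 251.26839297018884], [0.0, 408.2896180955145, 189.01009360067425], [0.0, 0.0, 1.0]] [[0.5901, -0.807, -0.0233, -0.3125], [0.4443, 0.3006, 0.844, -0.2349], [-0.6741, -0.5084, 0.5359, -0.924], [0.0, 0.0, 0.0, 1.0]] ['frame', 'camera_matrix', 'world_to_cam']
top [[382.10389312669406, 0.0, 254.39269352016274], [0.0, 382.10389312669406, 191.35786269248183], [0.0, 0.0, 1.0]] [[-0.0104, -0.9997, 0.0207, -0.1146], [0.9893, -0.0072, 0.1454, -0.4381], [-0.1452, 0.022, 0.9892, -0.9114], [0.0, 0.0, 0.0, 1.0]] ['frame', 'camera_matrix', 'world_to_cam']
0.1 [ 0.27048257 -0.56309125  0.23068921] [[ 9.01400878e-01  4.32985170e-01 -5.48064768e-04]
 [ 4.32985513e-01 -9.01400298e-01  1.02402212e-03]
 [-5.06393535e-05 -1.16035854e-03 -9.99999326e-01]]
```

View pics/scene0.png

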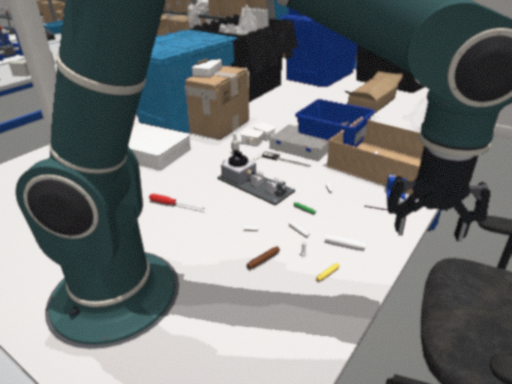

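View pics/top0.png

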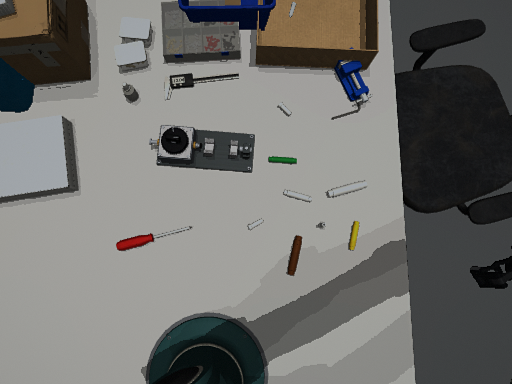

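Run:
```python
import cv2
a=cv2.imread("pics/top0.png")[120:216,145:273]; cv2.imwrite("pics/t1.png",cv2.resize(a,None,fx=6.25,fy=6.25,interpolation=cv2.INTER_CUBIC))
a=cv2.imread("pics/top0.png")[165:235,240:380]; b=cv2.imread("pics/scene0.png")[132:262,210:370]
a=cv2.resize(a,(560,280),interpolation=cv2.INTER_CUBIC)
cv2.imwrite("pics/t2.png",a)
cv2.imwrite("pics/s1.png",cv2.resize(b,(720,585),interpolation=cv2.INTER_CUBIC))
```

```text
(no output)
```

View pics/t1.png

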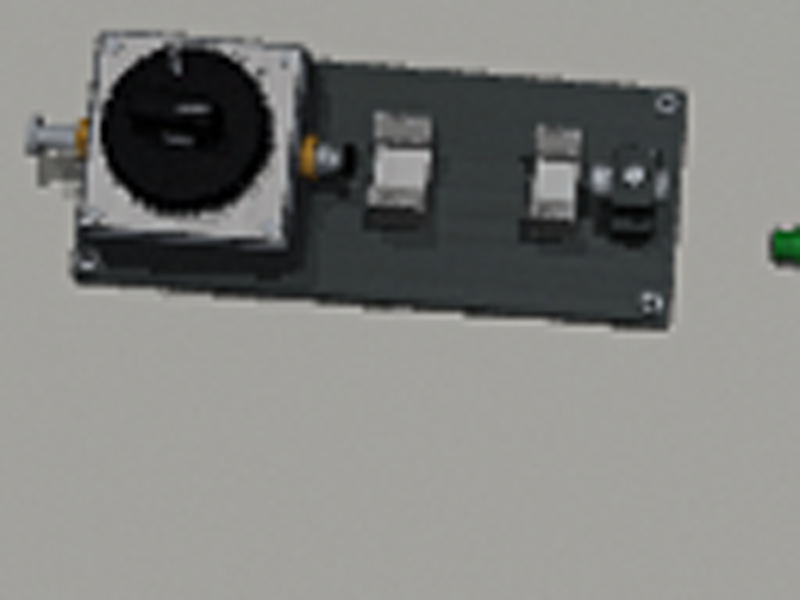

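View pics/t2.png

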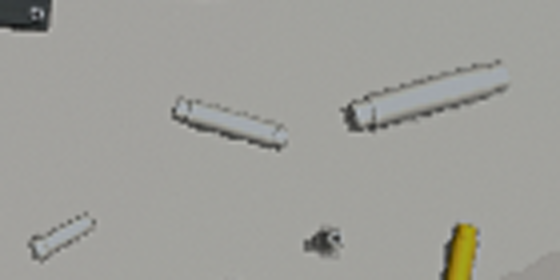

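View pics/s1.png

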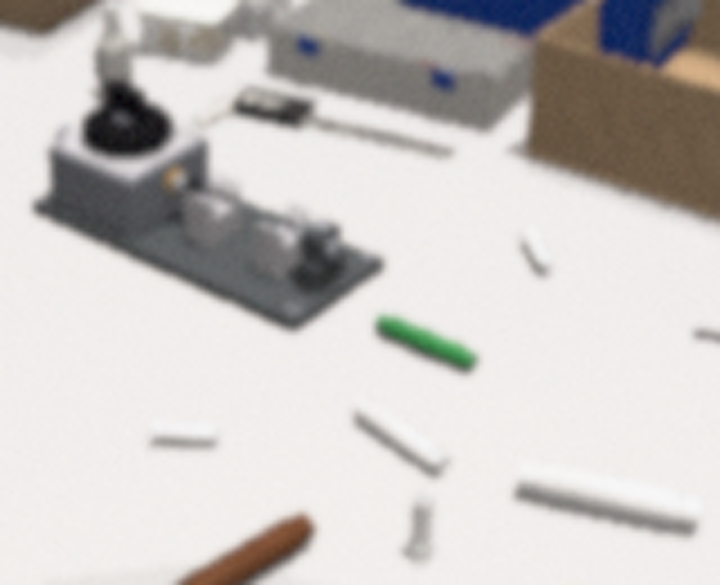

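Pictures: the light-grey plain candidates in top are (297,195), 28 px long, ≈72 mm; (347,188), 40 px long and thicker, the larger twin; and (256,223) and (285,108), the 40 mm shorts. The one at (297,195) fits: it is the smaller of the two long ones, and the crop confirms it. The jig plate spans top (157..254, 125..172), with its knobs on the left around (175,141).

```bash
cat > h.py <<'E'
import numpy as np
from scipy.optimize import least_squares
C={n:np.load(f"{n}0.npz") for n in("scene","top")}
def proj(n,p):
    c=C[n]; q=c["world_to_cam"]@np.append(p,1); q=c["camera_matrix"]@[q[0],-q[1],-q[2]]
    return q[:2]/q[2]
def crop(p,f,o): return (np.array(p)+.5)/f-.5+o
t1=lambda *p:crop(p,6.25,[145,120]); t2=lambda *p:crop(p,4,[240,165]); s1=lambda *p:crop(p,4.5,[210,132])
E
python3 - <<'E'
from h import *
def tri(a,b):
    r=least_squares(lambda p:np.r_[proj("top",p)-a,proj("scene",p)-b],[.5,-.2,.01]); return r.x,np.abs(r.fun).max()
for nm,a,b in [("L",t2(178,110),s1(359,416)),("R",t2(284,136),s1(440,467)),
  ("cNear",t1(667,327),s1(295,325)),("cR",t1(685,92),s1(382,265)),("cL",t1(73,282),s1(36,208)),("ring",t1(187,130),s1(126,130))]:
    print(nm,*tri(a,b))
obs=[("top",t1(187,130),(-.112,0,.0745),0),("scene",s1(126,130),(-.112,0,.0745),0),("top",t1(402,171),(-.032,0,.032),0),("top",t1(555,182),(.030,0,.032),0)]
for y,x,t,s in((-.05,0,t1(667,327),s1(295,325)),(.05,0,t1(685,92),s1(382,265)),(-.05,-.245,t1(73,282),s1(36,208))):
    obs+=[("top",t,(x,y,.01),1),("scene",s,(x,y,.01),1)]
def f(v):
    c,s=np.cos(v[2]),np.sin(v[2]); out=[]
    for n,px,p,k in obs:
        x=p[0]+k*v[3]; out.append(proj(n,[v[0]+c*x-s*p[1],v[1]+s*x+c*p[1],v[4]+p[2]])-px)
    return np.concatenate(out)
r=least_squares(f,[.5,-.1,-1.6,.09,0],loss="soft_l1"); print(r.x,f(r.x).reshape(-1,2).round(1).tolist())
E
```

```text
L [ 0.43917826 -0.19535588  0.00286661] 0.10581575178264302
R [ 0.42134166 -0.26202324  0.00565444] 0.03591133454267492
cNear [ 0.49193027 -0.11256288  0.00784945] 0.5097831198598328
cR [ 0.59160748 -0.12010993  0.00427846] 0.015885242248145914
cL [0.51378282 0.12960318 0.00478115] 1.2582197175394754
ring [0.55891544 0.07434455 0.06544812] 0.19845716278368286
[ 0.54943565 -0.03721997 -1.65316321  0.079484   -0.0063106 ] [[-0.1, -0.3], [-0.3, -0.7], [0.2, 0.2], [0.2, 0.3], [0.2, -0.4], [-0.4, 1.0], [0.1, -0.3], [0.3, 0.0], [-0.1, -0.3], [-1.9, 0.2]]
```

```bash
cat >> h.py <<'E'
def ray(n,px,z):
    return least_squares(lambda p:proj(n,[p[0],p[1],z])-px,[.5,-.1]).x
E
python3 - <<'E'
from h import *
for n,k in(("top",(t2(178,110),t2(284,136))),("scene",(s1(359,416),s1(440,467)))):
    e=[ray(n,p,.0075) for p in k]; d=e[1]-e[0]; print("sleeve",n,(e[0]+e[1])/2,np.linalg.norm(d),np.arctan2(d[1],d[0]))
top=[(t1(187,130),(-.112,0,.0745),0),(t1(402,171),(-.032,0,.032),0),(t1(555,182),(.030,0,.032),0),(t1(667,327),(0,-.05,.01),1),(t1(685,92),(0,.05,.01),1),(t1(73,282),(-.245,-.05,.01),1)]
def f(v):
    c,s=np.cos(v[2]),np.sin(v[2])
    return np.concatenate([proj("top",[v[0]+c*(p[0]+k*v[3])-s*p[1],v[1]+s*(p[0]+k*v[3])+c*p[1],p[2]])-px for px,p,k in top])
r=least_squares(f,[.5,-.1,-1.6,.09]); print(r.x,r.fun.round(1))
def g(v):
    return np.concatenate([proj("scene",[v[0]+np.cos(r.x[2])*x-np.sin(r.x[2])*y,v[1]+np.sin(r.x[2])*x+np.cos(r.x[2])*y,z])-px for px,x,y,z in((s1(126,130),-.112,0,.0745),(s1(295,325),.081,-.05,.01),(s1(382,265),.081,.05,.01),(s1(36,208),-.164,-.05,.01))])
q=least_squares(g,[.5,-.1]);print("scene",q.x,q.fun.round(1))
E
```

```text
sleeve top [ 0.42975666 -0.22823288] 0.06926140684563936 -1.821510894560289
sleeve scene [ 0.42669153 -0.23082887] 0.06609157052782609 -1.7990795138503954
[ 0.54744443 -0.03764517 -1.65232622  0.07924137] [-0.5 -0.2  0.1  0.3  0.3  0.4  0.4 -0.2  0.3 -0.3 -0.6 -0.1]
scene [ 0.54386297 -0.04222845] [-0.2 -1.3  0.5  0.9  1.3 -0.2 -1.6 -0.1]
```

```bash
cat >> h.py <<'E'
def R(y):
    c,s=np.cos(y),np.sin(y); return np.array([[c,s,0],[s,-c,0],[0,0,-1.]])
E
python3 - <<'E'
from h import *
from workcell import *
import cv2
ya=np.pi-1.815; x,y=.4285,-.2295
for p,w in(((x,y,.003),ya),((.54,-.04,.035),1.489),((.556,.072,.083),1.489),((.556,.072,.083),.1)):
    q=inverse_kinematics(p,R(w)); print(None if q is None else np.round(q,2))
ya-=0
movep([x,y,.10],R(np.pi-1.815)); 
print(move_linear([x,y,.003],feed=.1,stop_force=15))
print(read_position(),read_wrist_force()); close_gripper(); print(read_grip_width(),read_finger_force(),read_wrist_force(),read_position())
move_linear([x,y,.12]); print(read_grip_width(),read_finger_force(),read_time())
jx,jy=.546,-.0395; jw=-1.652
movep([jx-.004*np.cos(jw),jy-.004*np.sin(jw),.09],R(1.489)); print(read_position(),read_grip_width(),read_time())
for n in("scene","top"):
    s=snapshot(n); np.savez(f"{n}1.npz",**s); f=s["frame"][:,:,::-1]
    a=f[120:216,145:273] if n=="top" else f[142:232,210:330]
    cv2.imwrite(f"pics/{n}1.png",cv2.resize(a,None,fx=6.25,fy=6.25,interpolation=cv2.INTER_CUBIC))
E
```

```text
[ 0.67  0.55 -0.29  2.09  0.3   0.54 -0.08]
[ 0.43  0.6  -0.51  1.94  0.44  0.71 -0.43]
[ 0.28  0.56 -0.59  1.88  0.41  0.83 -0.61]
[ 0.13  0.52 -0.4   1.88  0.28  0.79 -1.89]
False
[ 0.4288282  -0.22967056  0.00349285] [-1.31204486  0.00676951  0.42415183]
0.013266002923044829 58.81206035614014 [-1.35803213  0.36991706  8.23854166] [ 0.42857908 -0.22954703  0.00329189]
0.01342822007137414 58.468090295791626 4.2583
[ 0.54590343 -0.03601259  0.08942141] 0.013203265008646548 5.175
```

Run:
```python
import cv2,numpy as np
a=cv2.imread("pics/top1.png");b=cv2.imread("pics/scene1.png")
print(a.shape,b.shape)
cv2.imwrite("pics/both1.png",np.vstack([cv2.resize(a[:,100:700],(450,450))[75:375],cv2.resize(b,(450,338))[:300]]))
```

```text
(600, 800, 3) (562, 750, 3)
```

View pics/both1.png

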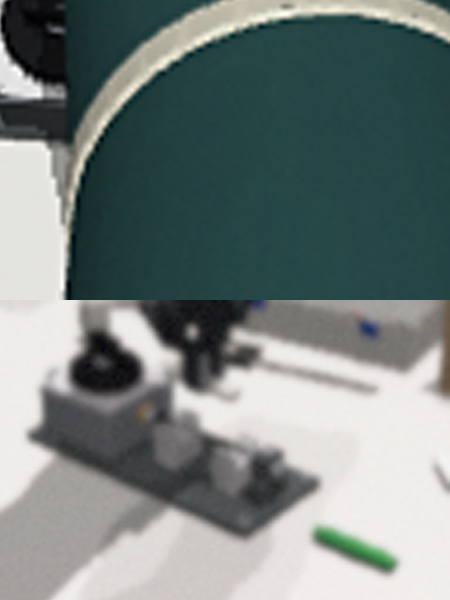

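The scene view shows the sleeve held level above the jig, with its right end at composite (235,395). The arm hides the jig in the top view. I'll lower it by feel.

Run:
```python
from h import *
from workcell import *
import cv2
p=read_position(); 
move_linear([p[0],p[1],.056],feed=.08)
f0=read_wrist_force(); t=move_linear([p[0],p[1],.034],feed=.02,stop_force=5)
print(t,read_position(),read_wrist_force()-f0,read_torque(),read_grip_width(),read_time())
s=snapshot("scene"); f=s["frame"][:,:,::-1][150:230,215:310]
cv2.imwrite("pics/s2.png",cv2.resize(f,None,fx=7,fy=7,interpolation=cv2.INTER_CUBIC))
```

```text
True [ 0.54646313 -0.03689714  0.04463367] [ 3.19431657 -0.9167889   1.79157035] [-0.1705471  -0.82702496 -0.02534575] 0.013276227204312858 6.5
```

View pics/s2.png

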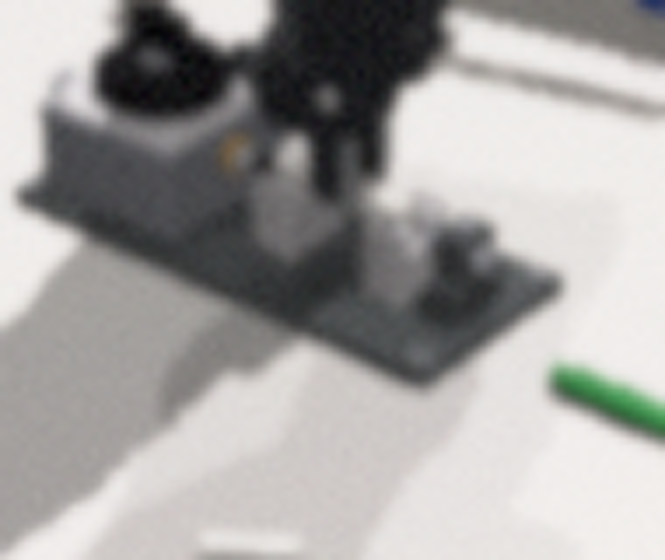

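The sleeve sits in the cradle line but touches the -x flare: the force is +x, and TCP z is 44.6 mm. I'll shift +x and go on by feel.

Run:
```python
from h import *
from workcell import *
b=np.array([.54650,-.0350]); n=np.array([.997,-.081])
move_linear([*b,.050],feed=.05); f0=read_wrist_force()
b=b+.0015*n
for i in range(7):
    move_linear([*b,.050],feed=.05)
    t=move_linear([*b,.0345],feed=.025,stop_force=5)
    p=read_position(); d=read_wrist_force()-f0; fl=d[:2]@n
    print(t,p.round(4),d.round(1),round(fl,2),read_time())
    if p[2]<.0385: break
    b=b+.001*np.sign(fl)*n
```

```text
True [ 0.5478 -0.0351  0.0353] [-0.4 -0.9  8.8] -0.29 7.6333
```

Run:
```python
from h import *
from workcell import *
import cv2
p=read_position(); move_linear([p[0],p[1],.0365],feed=.05); gripper_open(); print(read_wrist_force(),read_grip_width())
move_linear([p[0],p[1],.16],feed=.2); movep([.40,.10,.25],R(1.4)); print(read_time())
out=[]
s=snapshot("top"); np.savez("top2.npz",**s); a=cv2.resize(s["frame"][120:180,150:262,::-1],None,fx=7,fy=7,interpolation=cv2.INTER_CUBIC)
cv2.imwrite("pics/t3.png",a); print(a.shape)
```

```text
[ 0.52462947  0.05123234 -0.49066578] 0.08492757109449468
10.225
(420, 784, 3)
```

View pics/t3.png

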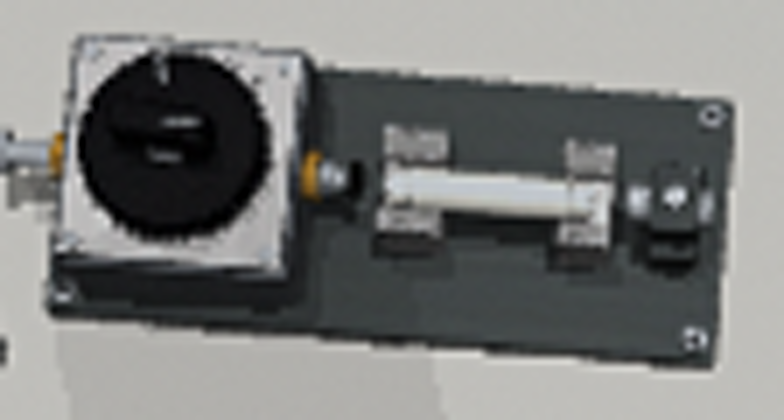

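The sleeve lies in both cradles, from (385,185) to (612,205), with about 7 mm of gap to the nose (360,178) and the stop pad (632,200). The bar is nearly along jig x, so q0 ≈ 0.05. Next is the knob.

Run:
```python
from h import *
from workcell import *
x,y,w=.5565,.0735,1.489-.05
movep([x,y,.15],R(w)); f0=read_wrist_force(); m0=read_torque()
print(move_linear([x,y,.083],feed=.1,stop_force=8),read_position(),f0,m0)
close_gripper(); print(read_grip_width(),read_finger_force(),(read_wrist_force()-f0).round(2),(read_torque()-m0).round(3),read_position())
n=R(w)[:,1]
for i in range(4):
    fl=(read_wrist_force()-f0)@n
    if abs(fl)<2: break
    x,y=np.array([x,y])+.0005*np.sign(fl)*n[:2]; move_linear([x,y,.083],feed=.02)
    print((read_wrist_force()-f0).round(2),(read_torque()-m0).round(3),read_position().round(4))
print(x,y,read_time())
np.savez("z.npz",f0=f0,m0=m0)
```

```text
False [0.55678879 0.07364047 0.08357166] [-1.1070124   0.8716149  -0.08544766] [0.0171267  0.01276309 0.01561243]
0.011367127900345868 60.29879808425903 [11.06 -3.1  -1.49] [-0.708 -2.188 -0.221] [0.55829875 0.07294523 0.08365276]
[ 6.75 -3.6   2.7 ] [-0.677 -1.317 -0.235] [0.5584 0.0729 0.0836]
[ 3.28 -3.25  5.95] [-0.75  -0.583 -0.272] [0.5584 0.0729 0.0836]
[ 0.62 -3.22  8.76] [-0.687  0.234 -0.297] [0.5585 0.0729 0.0836]
0.5579869911431634 0.07330287734743612 13.2833
```

```bash
cat > turn.py <<'E'
from h import *
from workcell import *
import json
z=np.load("z.npz"); f0,m0=z["f0"],z["m0"]
def turn(st,target,step,mz_stop=9,every=1):
    c=np.array(st["c"]); a=st["a"]; k=0
    while a<target-1e-6:
        a=min(a+step,target); w=1.489-a
        move_linear([*c,st["z"]],R(w),feed=.05); 
        if step<.03: pause(.1)
        f=read_wrist_force()-f0; m=(read_torque()-m0)[2]; n=R(w)[:,1]; u=R(w)[:,0]; rt=read_tcp_rot()
        k+=1
        if k%every==0: print(round(a,3),"act",round(1.489-np.arctan2(rt[1,0],rt[0,0]),3),"mz",round(m,3),"lat",round(f@n,1),"along",round(f@u,1),"fz",round(f[2],1),c.round(4),round(read_time(),1),flush=True)
        c=c+np.clip(.00006*(f@n),-.0004,.0004)*n[:2]
        st.update(c=c.tolist(),a=a); json.dump(st,open("st.json","w"))
        if m>mz_stop or abs(f@n)>25: break
    return st
E
python3 - <<'E'
from turn import *
st=dict(c=[.5580,.0733],a=.05,z=.0836)
turn(st,.7,.05)
E
```

```text
0.1 act 0.099 mz -0.101 lat 5.8 along -2.9 fz -1.8 [0.558  0.0733] 13.5
0.15 act 0.148 mz -0.146 lat 1.4 along -4.8 fz 3.4 [0.5583 0.0732] 13.8
0.2 act 0.198 mz -0.082 lat 0.8 along -6.2 fz 5.8 [0.5584 0.0732] 14.0
0.25 act 0.248 mz -0.08 lat -0.4 along -6.5 fz 6.2 [0.5585 0.0732] 14.3
0.3 act 0.298 mz -0.081 lat -1.1 along -6.0 fz 7.3 [0.5584 0.0732] 14.5
0.35 act 0.348 mz -0.047 lat -2.2 along -6.1 fz 7.4 [0.5584 0.0732] 14.8
0.4 act 0.398 mz -0.002 lat -1.1 along -5.5 fz 7.1 [0.5583 0.0733] 15.0
0.45 act 0.448 mz -0.032 lat -1.2 along -6.6 fz 8.6 [0.5582 0.0733] 15.3
0.5 act 0.498 mz -0.046 lat -0.8 along -6.2 fz 8.9 [0.5581 0.0734] 15.5
0.55 act 0.548 mz -0.079 lat -1.1 along -6.5 fz 7.8 [0.5581 0.0734] 15.8
0.6 act 0.598 mz -0.036 lat -1.2 along -6.2 fz 9.2 [0.558  0.0734] 16.0
0.65 act 0.648 mz -0.056 lat -1.4 along -6.3 fz 8.9 [0.558  0.0735] 16.3
0.7 act 0.698 mz -0.043 lat -0.8 along -8.0 fz 9.2 [0.5579 0.0735] 16.5
```

Run:
```python
from h import *
from workcell import *
import cv2
s=snapshot("scene")["frame"][:,:,::-1]; t=snapshot("top")["frame"][:,:,::-1]
o=np.load("scene0.npz")["frame"][:,:,::-1]
A=lambda i:cv2.resize(i[140:205,212:300],(396,293),interpolation=cv2.INTER_CUBIC)
cv2.imwrite("pics/v9.png",np.vstack([np.hstack([A(o),A(s)]),cv2.resize(t[120:165,150:262],(792,300),interpolation=cv2.INTER_CUBIC)]))
```

```text
(no output)
```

View pics/v9.png

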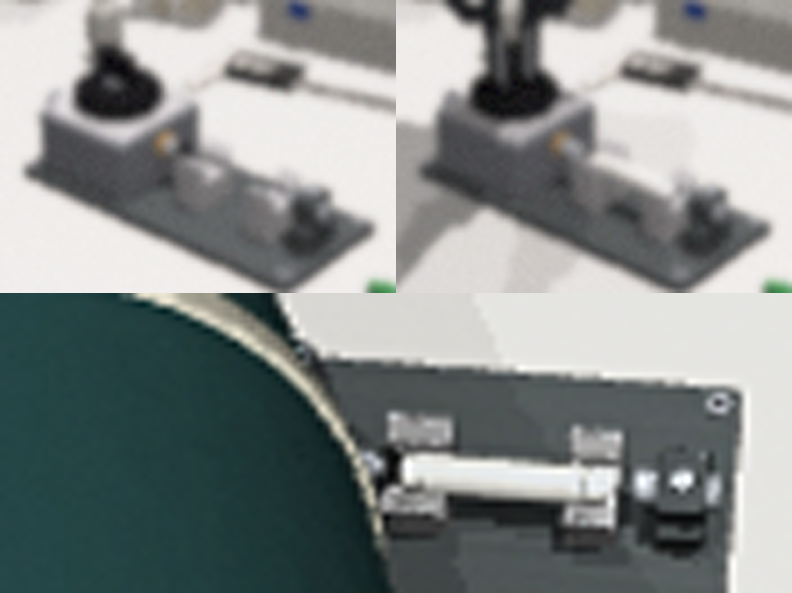

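The nose has advanced (rod at (370,463), black nose at about (390,465)) and is at the sleeve's near end. The gap between the sleeve's far end (620,480) and the stop pad (636,483) is about 5 mm, so contact should come near a ≈ 0.95. I'll go on in fine steps, logging moment, joint-7 torque and gap brightness.

```bash
sed -i 's|        k+=1|        k+=1; g=snapshot("top")["frame"][146:151,234:243].mean(axis=(0,2)).round().astype(int).tolist() if step<.03 else 0; print(g,"e7",round(read_effort()[6],3),end=" ")|' turn.py
python3 - <<'E'
from turn import *
st=json.load(open("st.json"))
turn(st,.98,.02,mz_stop=.08)
E
```

```text
[228, 228, 195, 130, 58, 106, 191, 187, 148] e7 -0.177 0.72 act 0.717 mz 0.287 lat -1.6 along -6.3 fz 8.8 [0.5579 0.0736] 17.0
```

After settling, the moment reads 0.29 N m, which matches the 0.30 friction. Target is about 0.47.

Run:
```python
from turn import *
st=json.load(open("st.json"))
turn(st,1.1,.025,mz_stop=.37)
```

```text
[226, 227, 186, 129, 58, 105, 191, 188, 148] e7 -0.141 0.745 act 0.742 mz 0.112 lat -0.6 along -7.1 fz 10.7 [0.5578 0.0736] 17.4
[228, 226, 168, 131, 58, 105, 191, 187, 148] e7 -0.141 0.77 act 0.767 mz 0.123 lat -1.1 along -7.7 fz 9.8 [0.5578 0.0737] 17.8
[226, 226, 189, 128, 57, 105, 190, 187, 147] e7 -0.139 0.795 act 0.792 mz 0.212 lat -0.6 along -7.1 fz 8.6 [0.5578 0.0737] 18.2
[224, 226, 214, 125, 57, 105, 191, 186, 147] e7 -0.14 0.82 act 0.817 mz 0.145 lat -0.5 along -7.3 fz 10.3 [0.5577 0.0737] 18.6
[223, 226, 224, 105, 58, 105, 190, 186, 147] e7 -0.14 0.845 act 0.842 mz 0.124 lat -1.7 along -7.5 fz 9.7 [0.5577 0.0738] 19.0
[220, 226, 223, 108, 55, 104, 190, 186, 146] e7 -0.138 0.87 act 0.867 mz 0.099 lat -0.4 along -7.5 fz 9.7 [0.5577 0.0738] 19.4
[209, 225, 223, 156, 52, 104, 190, 185, 146] e7 -0.139 0.895 act 0.892 mz 0.109 lat -1.0 along -7.3 fz 10.0 [0.5577 0.0738] 19.8
[208, 223, 222, 190, 50, 103, 189, 185, 146] e7 -0.138 0.92 act 0.917 mz 0.156 lat -0.6 along -7.2 fz 9.5 [0.5576 0.0739] 20.2
[210, 220, 222, 210, 44, 103, 189, 184, 145] e7 -0.138 0.945 act 0.942 mz 0.075
[... 244 characters left out ...]
 mz 0.141 lat -1.0 along -7.1 fz 10.3 [0.5576 0.0739] 21.4
[224, 211, 219, 218, 148, 96, 186, 183, 144] e7 -0.138 1.02 act 1.017 mz 0.097 lat -0.2 along -7.6 fz 11.0 [0.5576 0.0739] 21.8
[223, 206, 218, 218, 188, 91, 186, 182, 144] e7 -0.138 1.045 act 1.042 mz 0.163 lat 0.3 along -7.7 fz 10.2 [0.5576 0.0739] 22.2
[222, 203, 217, 218, 203, 86, 185, 183, 144] e7 -0.139 1.07 act 1.067 mz 0.119 lat -0.1 along -7.4 fz 10.4 [0.5576 0.0739] 22.6
[222, 214, 204, 218, 202, 106, 184, 182, 143] e7 -0.139 1.095 act 1.092 mz 0.151 lat -0.8 along -7.8 fz 10.2 [0.5576 0.0739] 23.0
[223, 223, 205, 218, 202, 105, 183, 182, 143] e7 -0.251 1.1 act 1.097 mz 0.286 lat -0.2 along -6.7 fz 10.7 [0.5576 0.074 ] 23.4
```

Run:
```python
from turn import *
st=json.load(open("st.json"))
turn(st,1.15,.005,mz_stop=.42)
```

```text
[223, 223, 201, 217, 201, 117, 183, 182, 143] e7 -0.249 1.105 act 1.102 mz 0.211 lat -0.4 along -6.3 fz 10.6 [0.5576 0.074 ] 23.8
[222, 223, 206, 217, 202, 124, 182, 181, 143] e7 -0.249 1.11 act 1.107 mz 0.24 lat 0.2 along -7.4 fz 10.9 [0.5576 0.074 ] 24.2
[222, 223, 204, 216, 201, 130, 182, 181, 143] e7 -0.249 1.115 act 1.112 mz 0.204 lat -1.2 along -7.8 fz 10.6 [0.5576 0.074 ] 24.6
[222, 223, 202, 217, 201, 129, 182, 181, 143] e7 -0.248 1.12 act 1.117 mz 0.256 lat 0.3 along -7.5 fz 10.5 [0.5575 0.0741] 25.0
[222, 222, 198, 217, 201, 141, 181, 181, 143] e7 -0.248 1.125 act 1.122 mz 0.193 lat -0.3 along -7.1 fz 9.9 [0.5576 0.074 ] 25.4
[222, 222, 202, 216, 201, 160, 180, 180, 143] e7 -0.248 1.13 act 1.127 mz 0.26 lat 0.4 along -7.1 fz 10.4 [0.5575 0.0741] 25.8
[222, 222, 203, 216, 201, 161, 180, 180, 143] e7 -0.248 1.135 act 1.132 mz 0.166 lat 0.7 along -7.4 fz 10.3 [0.5576 0.074 ] 26.2
[221, 222, 196, 216, 201, 168, 179, 180, 143] e7 -0.249 1.14 act 1.137 mz 0.258 lat 0.1 along -6.8 fz 10.5 [0.5576 0.074 ] 26.6
[221, 222, 186, 216, 202, 174, 179, 180, 143] e7 -0.249 1.145 act 1.142 mz 0.204 lat -0.4 along -8.5 fz 10.0 [0.5576 0.074 ] 27.0
[222, 222, 185, 215, 201, 173, 179, 180, 143] e7 -0.252 1.15 act 1.147 mz 0.194 lat -0.6 along -7.4 fz 11.1 [0.5576 0.074 ] 27.4
```

```bash
sed -i 's/if m>mz_stop/if -read_effort()[6]>st.get("e",9) or m>mz_stop/' turn.py
python3 - <<'E'
from turn import *
st=json.load(open("st.json")); st["e"]=.38
turn(st,1.215,.005,mz_stop=.5)
E
```

```text
[221, 221, 185, 215, 201, 173, 179, 180, 142] e7 -0.261 1.155 act 1.152 mz 0.313 lat -0.6 along -7.8 fz 10.7 [0.5576 0.0741] 27.8
[221, 222, 184, 216, 201, 173, 179, 180, 142] e7 -0.269 1.16 act 1.157 mz 0.266 lat -0.1 along -6.9 fz 11.0 [0.5575 0.0741] 28.2
[221, 221, 184, 215, 201, 173, 178, 180, 142] e7 -0.278 1.165 act 1.162 mz 0.248 lat -0.3 along -7.9 fz 11.1 [0.5575 0.0741] 28.6
[221, 221, 184, 216, 201, 173, 178, 180, 142] e7 -0.287 1.17 act 1.167 mz 0.33 lat 0.7 along -7.5 fz 10.3 [0.5575 0.0741] 29.0
[221, 222, 184, 215, 201, 173, 178, 180, 143] e7 -0.296 1.175 act 1.172 mz 0.312 lat -0.5 along -7.1 fz 10.3 [0.5575 0.0741] 29.4
[221, 221, 181, 216, 201, 173, 178, 179, 142] e7 -0.304 1.18 act 1.177 mz 0.225 lat 0.4 along -7.6 fz 10.2 [0.5575 0.0741] 29.8
[221, 221, 180, 216, 201, 173, 178, 179, 142] e7 -0.313 1.185 act 1.182 mz 0.246 lat 0.0 along -7.4 fz 10.0 [0.5575 0.0741] 30.2
[221, 220, 181, 216, 201, 173, 179, 179, 142] e7 -0.322 1.19 act 1.187 mz 0.293 lat -0.4 along -7.0 fz 10.8 [0.5575 0.0741] 30.6
[221, 221, 181, 215, 201, 172, 178, 180, 142] e7 -0.331 1.195 act 1.192 mz 0.259 lat -0.1 along -7.6 fz 10.7 [0.5575 0.0741] 31.0
[221, 221, 181, 215, 201, 172, 178, 179, 142] e7 -0.339 1.2 act 1.197 mz 0.356 lat -0.4 along -7.3 fz 11.1 [0.5575 0.0741] 31.4
[221, 221, 181, 215, 201, 172, 178, 179, 142] e7 -0.348 1.205 act 1.201 mz 0.387 lat -0.0 along -7.3 fz 10.7 [0.5575 0.0741] 31.8
[221, 221, 180, 215, 201, 172, 178, 180, 142] e7 -0.357 1.21 act 1.206 mz 0.322 lat -0.3 along -7.0 fz 10.0 [0.5575 0.0741] 32.2
[221, 220, 181, 215, 200, 172, 178, 179, 142] e7 -0.365 1.215 act 1.211 mz 0.351 lat -0.6 along -7.2 fz 11.3 [0.5575 0.0742] 32.6
```

Contact was at a ≈ 1.148. The slope is 0.0088 N m per 0.005 rad, i.e. 0.4 N, so the nip is now about 5.5 N. I'll go to 1.243 for about 8 N and release.

Run:
```python
from turn import *
import cv2
st=json.load(open("st.json")); st["e"]=.43
st=turn(st,1.243,.005,mz_stop=.6)
gripper_open(); print(read_grip_width(),(read_wrist_force()-f0).round(2))
c=st["c"]; move_linear([*c,.17],feed=.15); movep([.40,.10,.27],R(1.0)); print(read_time(),read_wrist_force())
s=snapshot("top")["frame"][:,:,::-1]; o=np.load("top2.npz")["frame"][:,:,::-1]
A=lambda i:cv2.resize(i[120:168,150:262],(690,296),interpolation=cv2.INTER_CUBIC)
cv2.imwrite("pics/v10.png",np.vstack([A(o),A(s)]))
```

```text
[220, 220, 180, 215, 201, 172, 178, 179, 142] e7 -0.374 1.22 act 1.216 mz 0.362 lat -0.3 along -6.8 fz 10.3 [0.5575 0.0742] 33.0
[220, 220, 181, 215, 200, 172, 178, 179, 142] e7 -0.383 1.225 act 1.221 mz 0.292 lat 0.3 along -7.7 fz 11.2 [0.5575 0.0742] 33.4
[220, 220, 180, 215, 201, 172, 177, 179, 142] e7 -0.392 1.23 act 1.226 mz 0.396 lat -0.4 along -6.8 fz 11.0 [0.5575 0.0742] 33.8
[220, 220, 179, 215, 200, 172, 177, 179, 141] e7 -0.4 1.235 act 1.231 mz 0.342 lat 0.3 along -6.9 fz 10.4 [0.5575 0.0742] 34.2
[220, 220, 181, 215, 200, 172, 177, 179, 141] e7 -0.409 1.24 act 1.236 mz 0.335 lat 0.5 along -7.4 fz 12.1 [0.5575 0.0742] 34.6
[220, 220, 179, 215, 200, 171, 178, 179, 141] e7 -0.426 1.243 act 1.239 mz 0.436 lat -0.2 along -8.0 fz 10.2 [0.5575 0.0742] 35.0
0.08519900708237228 [ 0.76 -1.09  0.54]
37.2417 [-0.06313073  0.10752122  0.07978686]
```

View pics/v10.png

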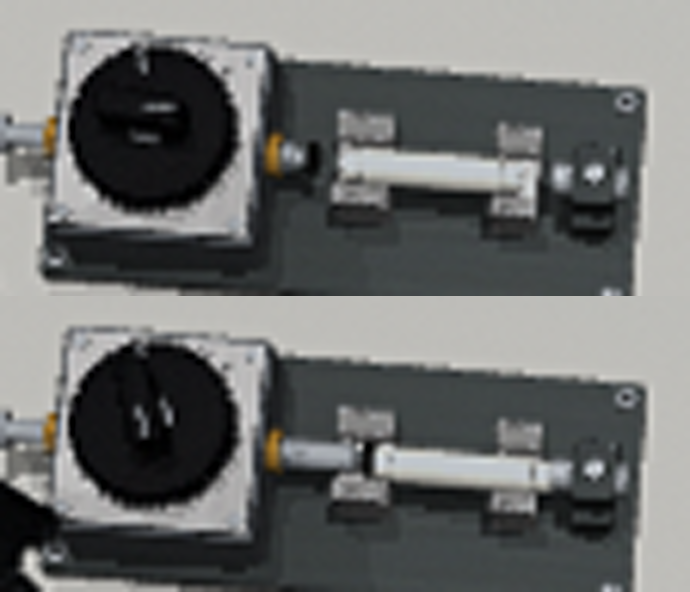

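The sleeve is nipped between the nose (370,458) and the stop pad (555,473). The ring mark is still at (142,345), against (142,55) before. Handing in.

```bash
python3 -c "
from workcell import *
print(close_job())"
```

```text
the job is handed in; nothing more can be done
None
```

I laid the long sleeve in both cradles and nipped it against the end stop at about 8 N, estimated from the wrist-joint torque. The knob is released, the ring mark shows no visible shift in the last picture, and I handed the job in after about 37 s on the robot clock; no verdict came back.

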